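Pack hub flanges head to tail in the parts tray

ROBOT

A 6-joint arm with a two-finger parallel gripper is mounted at the origin on the work surface. World frame = base frame: x ahead of the robot, y to its left, z up, the work surface at z = 0. Lengths are in m, angles in rad, forces in N, time in s.
With the tool pointing down it reaches from about 0.275 to 0.875 m from the base axis. Payload 12.5 kg.
Tool frame: the origin (TCP) lies on the centre line of the jaws, within the pads' length; the fingertips stand r.finger_overhang ahead of it and the grasp point (between the pads) lies 3 mm ahead of it (r.finger_overhang is the distance from the TCP to the fingertips, in m); z points along the fingers, y is the direction in which the jaws open and shut (so a half turn about z gives the same grasp; the last joint's range is limited). The gripper opens to 85 mm and grips with 20 to 120 N. Pads are 22 mm wide; open, the fingers measure 114 mm over their backs; the gripper's body (76 mm by 85 mm) begins 54 mm behind the grasp point. The pads swing forward as they close: fully open they stand 13 mm farther back than shut.
Start: joints at [-1.244, 0.351, 1.652, -0, 1.139, -0.085], TCP at [0.22, -0.504, 0.253] pointing down, gripper open.
Joint ranges: [-2.75, 2.75], [-0.79, 2.1], [0.01, 2.65], [-1.57, 4.71], [0.07, 3.14], [-2.87, 2.87]. Speed limits (rad/s): [2.22, 2.22, 2.79, 3.14, 3.14, 3.14].

INTERFACE

Orientations are given as a unit quaternion [x, y, z, w].
In Python, from cell import r, optics gives the robot as it stands. The module is installed in compiled form; this text tells all that it offers. Calls block until the motion is done:
- r.move_to(position, orientation): joint-space move of the TCP to a pose.
- r.move_linear(position, rot=None, vel=0.15): straight line of the TCP; rot=None keeps the orientation; vel is the mean speed in m/s.
- r.set_joints(angles): joint-space move.
- r.set_gripper(opening, squeeze=None): opening from 0.0 (shut) to 1.0 (fully open); squeeze is the grip in N (None keeps the last); returns when the fingers have stopped.
- r.sleep(seconds).
- r.inverse_kinematics(position, orientation): joint angles nearest the present ones, or None.
- optics.get_image(name): name is "scene" or "top"; returns a dict with "pixels" (420x560x3 uint8, red, green, blue), "depth" (420x560 float32, m along the optical axis (not along the pixel's ray), 0 where there is no reading), "fx", "fy", "cx", "cy" (pixels), "camera_from_world" (4x4, takes a point from world to camera coordinates). Camera axes: x right, y down, z forward; pixel columns grow to the right and rows downward; lengths in m; the calibration is good to about 2 mm. A picture is of the moment at which its call begins.
A pose or a line that the arm cannot do raises r.PlanningError and nothing moves.
- r.hand_in(): hands the job in, once; it reports no verdict.
Readings, each from a call of its own:
- r.current_t(): time.
- r.current_q(): joint angles.
- r.current_qvel(): joint speeds.
- r.current_effort(): joint torques, N m.
- r.current_tool_pos(): TCP position.
- r.current_ee_rot(): TCP orientation.
- r.current_contact_force(): force on the tool from outside, world axes, zero at the start.
- r.current_torque(): the same for the moment, N m.
- r.current_opening(): opening from 0.0 (shut) to 1.0 (fully open).
Only numpy, scipy, OpenCV 4.12 (cv2) and the standard library are available. Lean on these libraries where they do the work, as an engineer would, in place of code of your own. Each camera call takes 0.05 s, during which the arm holds its last target. There are 200 camera calls.

TASK

Finish packing the shallow tray so that its three hub flanges stand in a row, alternately hub up and hub down, with their brims overlapping. One flange is already in, hub up, at one end: set the loose flange of the same size that lies hub up flat at the empty end, then set the one that stands hub down between the two, its hub on the tray floor between their brims and its brim over them. Set them down without dropping them, and leave the first one at its end.

Things in the scene. Friction and masses are not known exactly. Their poses are not given: they have to be found in the camera images.
- tray: shallow tray of thin plywood, fixed to the bench; outside 90 x 196 mm and 10 mm high, floor and walls 3 mm thick (inside 84 x 190 mm, floor 3 mm above the bench). Origin at the centre of its underside; the long side, along which the row runs, is its y axis, its z axis points up. The flange already in stands at the -y end, about 60 mm from the tray's centre; the +y end is empty.
- seated_center (a point): the flange already in the tray: a turned steel hub flange shaped like a hat: round brim 64 mm in diameter and 12 mm thick with four small bolt holes, and on one side of it a round hub 28 mm in diameter that stands 26 mm out from the brim (38 mm high in all), 16 mm bore down the middle, about 0.35 kg. It lies brim down, hub up, on the tray floor, loose. The point is its centre, on the axis, 19 mm above its underside; z points up.
- hub_up_center (a point): the loose flange that lies hub up on the bench: the same as the one in the tray (brim 64 mm, 12 mm thick, at the bottom; hub 28 mm, on top; 38 mm high). The point is its centre, on the axis, 19 mm above the bench; z points up. A larger flange (brim 92 mm) that also lies hub up is not part of the job.
- hub_down_center (a point): the loose flange that stands hub down on the bench: the same part upside down, on the end of its 28 mm hub, with the 64 mm brim on top from 26 to 38 mm above the bench (it can be gripped across the brim). The point is its centre, on the axis, 19 mm above the bench; z points up. A flat ring without a hub (76 mm across, 12 mm thick) is not part of the job.
Mind the look-alikes: they are no part of the job. Leave any black or pink look-alike of the part that bears seated_center alone.

How it is judged:
By the outcome, as a careful person would: the job done as asked, in the order asked, and still so for the second after the job is handed in, with the robot touching nothing.
It also fails if it takes over 53 s, if anything falls off the work surface, if the arm or the gripper's body presses on something with over 40 N, if the wrist force passes 120 N, or if a joint passes its speed limit or range.

## Working session

There is one attempt and no reset: what is moved stays moved. The work goes in short steps, each a Python script; the robot and the scene stay as the last script left them, time stands still between calls to the robot, and variables do not carry over. Pictures are saved under pics/ and viewed, about 8 in all and at most 12, crops included, and the job is handed in when it is done.

```bash
mkdir -p pics
python3 - <<'E'
from cell import r, optics
import cv2,numpy as np,pickle
for n in("scene","top"):
    d=optics.get_image(n); pickle.dump(d,open(n+'.pkl','wb'))
    cv2.imwrite(f'pics/{n}0.png',d["pixels"][:,:,::-1])
    print(n,d["fx"],d["fy"],d["cx"],d["cy"]); print(np.round(d["camera_from_world"],4), (d["depth"]>0).mean())
print(r.current_t(),r.finger_overhang,r.current_ee_rot(),r.current_tool_pos())
E
```

```text
scene 479.0365812345854 479.0365812345854 271.03718495215946 215.7970088967006
[[ 0.3827  0.9238  0.0119 -0.1807]
 [ 0.4863 -0.1905 -0.8528 -0.202 ]
 [-0.7855  0.3321 -0.5222  1.3168]
 [ 0.      0.      0.      1.    ]] 0.9959056122448979
top 383.36899755418256 383.36899755418256 281.4580192071633 205.15299138743882
[[ 0.0244 -0.9993  0.0298 -0.0521]
 [-0.9914 -0.028  -0.1279  0.5435]
 [ 0.1286 -0.0264 -0.9913  0.6133]
 [ 0.      0.      0.      1.    ]] 0.9959141156462585
0.1 0.022 [ 9.78879837e-01  2.04435815e-01 -4.37010497e-05 -5.10081205e-04] [ 0.22009696 -0.50375914  0.25281113]
```

View pics/top0.png

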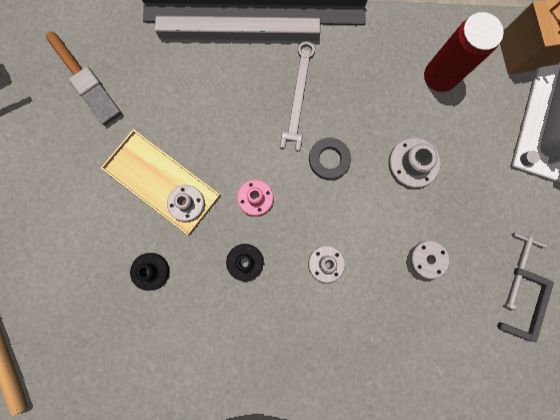

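View pics/scene0.png

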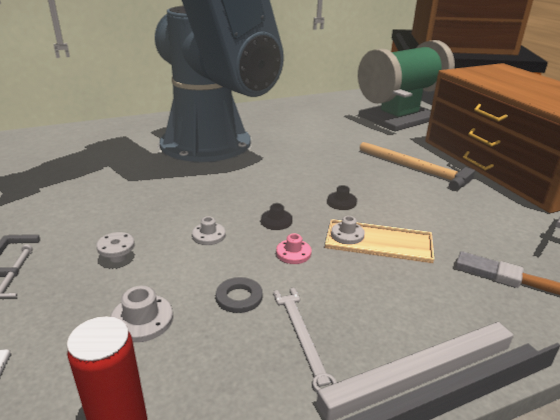

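Top view: seated flange at about (186,203) in the tray, grey hub-up flange at (327,265), hub-down one at (430,260). The tray corners are near (134,131), (103,169), (188,234) and (219,195), with the empty end at upper left. The scene view agrees: seated (349,232), hub-up (208,231), hub-down (116,246). Next I'll fit positions from depth.

```bash
cat > h.py <<'E'
import numpy as np,cv2
from scipy.optimize import least_squares
def cloud(d):
    T=np.linalg.inv(d["camera_from_world"]);z=d["depth"]
    v,u=np.indices(z.shape)
    p=np.stack([(u-d["cx"])/d["fx"]*z,(v-d["cy"])/d["fy"]*z,z],-1)
    return p@T[:3,:3].T+T[:3,3]
def at(d,uv,z):
    T=np.linalg.inv(d["camera_from_world"])
    q=T[:3,:3]@np.array([(uv[0]-d["cx"])/d["fx"],(uv[1]-d["cy"])/d["fy"],1]);return T[:3,3]+q*(z-T[2,3])/q[2]
def project(d,p):
    c=d["camera_from_world"][:3,:3]@p+d["camera_from_world"][:3,3]
    return np.array([d["fx"]*c[0]/c[2]+d["cx"],d["fy"]*c[1]/c[2]+d["cy"]])
def disc(P,c,zlo,zhi,R):
    # centre from hull of the points in a height band, radius also fitted
    Q=P.reshape(-1,3);m=(Q[:,2]>zlo)&(Q[:,2]<zhi)&(np.hypot(*(Q[:,:2]-c[:2]).T)<R+.012)
    q=Q[m,:2].astype(np.float32)
    h=cv2.convexHull(q)[:,0]
    f=least_squares(lambda x:np.hypot(*(h-x[:2]).T)-x[2],[*q.mean(0),R],loss='soft_l1',f_scale=.001)
    return f.x,len(q),np.median(Q[m,2])
E
python3 - <<'E'
import pickle,numpy as np,cv2
from h import *
T=pickle.load(open('top.pkl','rb'));S=pickle.load(open('scene.pkl','rb'))
PT,PS=cloud(T),cloud(S)
np.set_printoptions(precision=4,suppress=True)
for P,d,px in((PT,T,((186,203),(327,265),(430,260))),(PS,S,((349,234),(208,233),(116,243)))):
    print('bench z',np.median(PT[300:340,200:300,2]),np.median(PS[190:200,240:250,2]))
    for n,uv,lo,hi in zip(('seat','up','down'),px,(.0115,.007,.033),(.02,.018,.045)):
        c=at(d,uv,(lo+hi)/2); print(n,c,disc(P,c,lo,hi,.032))
        if n!='down': print('  hub',disc(P,c,lo+.02,.05,.014))
# tray
for uv in((134,131),(103,169),(188,234),(219,195)): print('corner',at(T,uv,.01))
for uv in((332,222),(434,233),(433,258),(326,243)): print('cornerS',at(S,uv,.01))
E
python3 - <<'E'
import cv2
a=cv2.imread('pics/top0.png')[120:245,90:230];cv2.imwrite('pics/tray0.png',cv2.resize(a,None,fx=4,fy=4,interpolation=cv2.INTER_CUBIC))
E
```

```text
bench z -0.00032854349635330626 0.00023930825696205638
seat [0.5464 0.1272 0.0158] (array([0.5458, 0.1274, 0.0332]), 810, np.float64(0.01464469881566377))
  hub (array([0.5468, 0.1295, 0.0138]), 171, np.float64(0.03957795509217654))
up [ 0.4458 -0.1195  0.0125] (array([ 0.4476, -0.1188,  0.0316]), 841, np.float64(0.011635920147780365))
  hub (array([ 0.4477, -0.1186,  0.0136]), 163, np.float64(0.036827661620077445))
down [ 0.4588 -0.2884  0.039 ] (array([ 0.4596, -0.2901,  0.0319]), 1094, np.float64(0.03758301426907329))
bench z -0.00032854349635330626 0.00023930825696205638
seat [0.562  0.1225 0.0158] (array([0.5508, 0.1276, 0.0317]), 373, np.float64(0.014799671673856984))
  hub (array([0.5495, 0.1278, 0.013 ]), 130, np.float64(0.038477268564460404))
up [ 0.4563 -0.1233  0.0125] (array([ 0.4497, -0.1198,  0.0315]), 410, np.float64(0.012123469435648737))
  hub (array([ 0.4493, -0.1196,  0.014 ]), 151, np.float64(0.03534584698417048))
down [ 0.4674 -0.2903  0.039 ] (array([ 0.4615, -0.2907,  0.0322]), 654, np.float64(0.03799010729016669))
corner [0.674  0.2279 0.01  ]
corner [0.6032 0.2767 0.01  ]
corner [0.4931 0.122  0.01  ]
corner [0.5629 0.0717 0.01  ]
cornerS [0.5046 0.1179 0.01  ]
cornerS [0.6119 0.2825 0.01  ]
cornerS [0.6772 0.228  0.01  ]
cornerS [0.5653 0.072  0.01  ]
```

View pics/tray0.png

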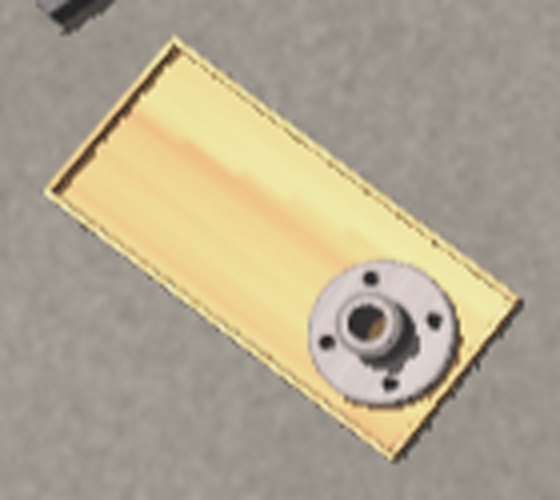

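Refined corners from the crop: (134,129.5), (101.2,168), (188.7,235.2), (220.5,195.5). I'll fit the tray rectangle, then pick the hub-up flange.

```bash
cat >> h.py <<'E'
L=np.array([[45,98],[-45,98],[-45,-98],[45,-98]])/1000.
def tray(d,uv):
    C=np.array([at(d,p,.01)[:2] for p in uv])
    f=lambda x:(np.c_[L@[np.cos(x[2]),-np.sin(x[2])],L@[np.sin(x[2]),np.cos(x[2])]]+x[:2]-C).ravel()
    s=least_squares(f,[*C.mean(0),-.6]);return s.x,np.abs(s.fun).max()
def Rz(a): return np.array([[np.cos(a),-np.sin(a)],[np.sin(a),np.cos(a)]])
def down(a): return [np.cos(a/2),np.sin(a/2),0,0]   # tool x at angle a, jaws at a-90deg
E
python3 - <<'E'
import pickle
from h import *
np.set_printoptions(precision=4,suppress=True)
T=pickle.load(open('top.pkl','rb'));S=pickle.load(open('scene.pkl','rb'))
t,e=tray(T,[(134,129.5),(101.2,168),(188.7,235.2),(220.5,195.5)]);print(t,e)
s,e2=tray(S,[(433,258),(434,233),(332,222),(326,243)]);print(s,e2)
for x,cs in((t,[(.5458,.1274),(.5468,.1295)]),(s,[(.5508,.1276),(.5495,.1278)])):
    for c in cs: print('seated in tray',Rz(x[2]).T@(np.array(c)-x[:2]))
from cell import r
a=t[2]+np.pi/2
for p in((.4485,-.119,.15),(.4485,-.119,.046),(.4605,-.2904,.036),(*(t[:2]+Rz(t[2])@[0,.057]),.049),(*t[:2],.039)):
    print(p,r.inverse_kinematics(p,down(a)))
E
```

```text
[ 0.5837  0.1744 -0.6234] 0.0011354585832638597
[ 0.5897  0.1751 -0.6117] 0.007947507928064867
seated in tray [-0.0033 -0.0603]
seated in tray [-0.0037 -0.058 ]
seated in tray [-0.0046 -0.0612]
seated in tray [-0.0058 -0.0618]
(0.4485, -0.119, 0.15) [-0.3597  0.3451  1.9627 -0.      0.8338  0.2637]
(0.4485, -0.119, 0.046) [-0.3597  0.5444  2.0083 -0.      0.5889  0.2637]
(0.4605, -0.2904, 0.036) [-0.6481  0.6578  1.8014 -0.      0.6824 -0.0248]
(np.float64(0.6169724136313406), np.float64(0.22072702973062794), 0.049) [ 0.2725  0.7834  1.4839 -0.      0.8744  0.8959]
(np.float64(0.5836966375791228), np.float64(0.17444827944366956), 0.039) [ 0.214   0.7347  1.6216 -0.      0.7853  0.8374]
```

```bash
cat >> h.py <<'E'
TR=np.array([.5848,.1745,-.6234]); A=TR[2]+np.pi/2
def lower(r,z0,zmin,thr=4,step=.0007):
    p=np.array(r.current_tool_pos()); p[2]=z0; r.move_linear(p,vel=.06); r.sleep(.15)
    f0=r.current_contact_force()[2]; 
    while p[2]>zmin:
        p[2]-=step; r.move_linear(p,vel=.02); f=r.current_contact_force()[2]
        if abs(f-f0)>thr: break
    print('lowered to',p[2],'dF',f-f0)
E
python3 - <<'E'
from cell import r,optics
from h import *
import cv2
r.move_to([.4485,-.119,.12],down(A)); 
r.set_gripper(.65,50)
r.move_linear([.4485,-.119,.046],vel=.1)
print(r.current_contact_force(),r.current_tool_pos())
r.set_gripper(0,50); print('open',r.current_opening(),r.current_contact_force())
d=optics.get_image("scene");cv2.imwrite('pics/g1.png',cv2.resize(d["pixels"][160:280,130:290,::-1],None,fx=4,fy=4,interpolation=cv2.INTER_CUBIC))
print(r.current_t())
E
```

```text
[-0.31109285  0.83514929  0.23025634] [ 0.44878576 -0.11908692  0.04639498]
open 0.3038894384218422 [-1.60628989  1.6097063   9.48632283]
3.5417
```

View pics/g1.png

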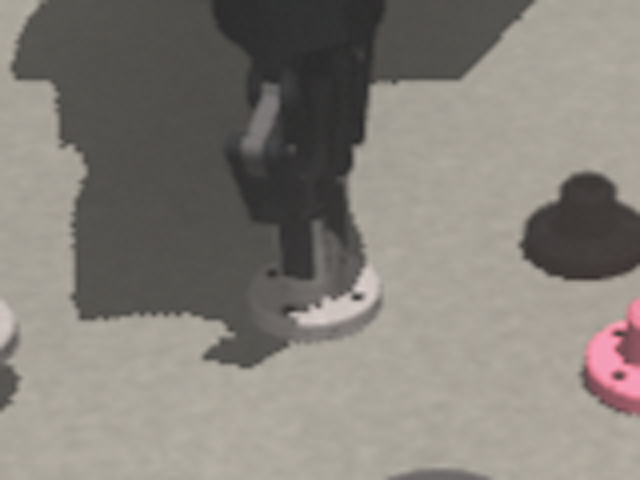

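The grip is on the hub, with opening about right for 28 mm. Next I carry it to the tray and lower it.

Run:
```python
from cell import r,optics
from h import *
import cv2
p=np.array(r.current_tool_pos()); r.move_linear([p[0],p[1],.12],vel=.12)
print('open',r.current_opening(),r.current_contact_force())
g=TR[:2]+Rz(TR[2])@[-.001,.057]
r.move_to([*g,.12],down(A))
lower(r,.053,.0475)
print(r.current_opening(),r.current_contact_force(),r.current_tool_pos())
d=optics.get_image("scene");cv2.imwrite('pics/p1.png',cv2.resize(d["pixels"][170:290,300:460,::-1],None,fx=4,fy=4,interpolation=cv2.INTER_CUBIC))
print(r.current_t())
```

```text
open 0.3031974463241174 [ 0.41548283  1.1858073  -1.98371951]
lowered to 0.0495 dF 5.504989348381438
0.30083061278828566 [-2.28079134 -0.89773474  3.01900193] [0.61731484 0.22009891 0.0498506 ]
8.4417
```

View pics/p1.png

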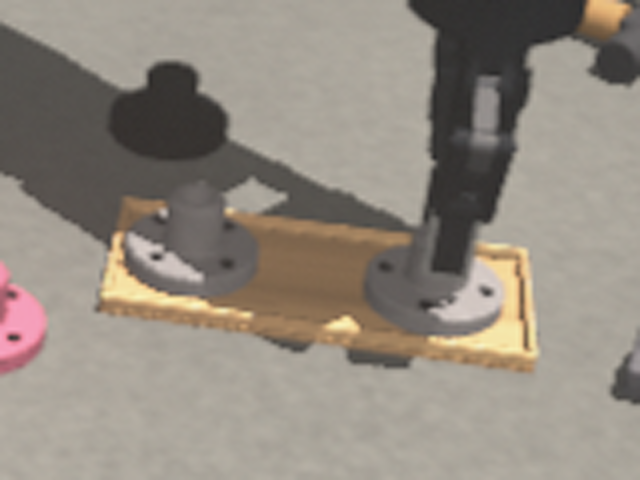

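Flange is on the floor: contact came at the expected height. I release it, retreat straight up, and measure.

Run:
```python
from cell import r,optics
from h import *
import cv2,pickle
np.set_printoptions(precision=4,suppress=True)
r.set_gripper(.6); p=np.array(r.current_tool_pos()); r.move_linear([p[0],p[1],.14],vel=.12)
r.set_gripper(1.0)
r.move_to([.4605,-.2904,.12],down(A)); r.sleep(.1)
T=optics.get_image("top");S=optics.get_image("scene");pickle.dump((T,S),open('i2.pkl','wb'))
cv2.imwrite('pics/t2.png',cv2.resize(T["pixels"][120:245,90:230,::-1],None,fx=4,fy=4,interpolation=cv2.INTER_CUBIC))
cv2.imwrite('pics/s2.png',cv2.resize(S["pixels"][205:270,315:445,::-1],None,fx=6,fy=6,interpolation=cv2.INTER_CUBIC))
print(r.current_t())
for n,d in(('T',T),('S',S)):
    P=cloud(d)
    for k,c in(('seat',(.548,.1276)),('new',(.617,.220))):
        for nm,lo,hi,R in(('brim',.0115,.02,.032),('hub',.0315,.05,.014)):
            x,_,z=disc(P,np.array(c),lo,hi,R);print(n,k,nm,x,'tray',Rz(TR[2]).T@(x[:2]-TR[:2]),z)
```

```text
12.2917
T seat brim [0.5462 0.1299 0.0322] tray [-0.0053 -0.0587] 0.014601407428935342
T seat hub [0.5467 0.1296 0.0138] tray [-0.0047 -0.0587] 0.03934529806588949
T new brim [0.6168 0.2191 0.0319] tray [-0.0001  0.0549] 0.014559874777873127
T new hub [0.6166 0.2193 0.014 ] tray [-0.0003  0.0549] 0.03914959332806106
S seat brim [0.5459 0.1274 0.0333] tray [-0.0041 -0.0609] 0.01489769980934219
S seat hub [0.5496 0.1278 0.0133] tray [-0.0013 -0.0585] 0.03824702480908515
S new brim [0.6186 0.2181 0.0317] tray [0.002  0.0551] 0.014689052851294515
S new hub [0.6189 0.2177 0.0132] tray [0.0025 0.055 ] 0.0382607170655444
```

View pics/t2.png

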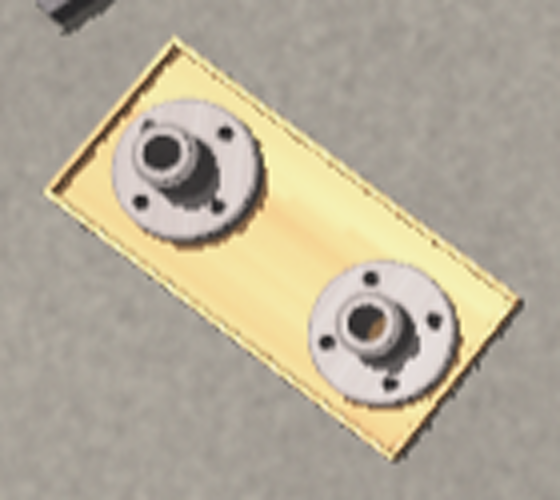

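View pics/s2.png

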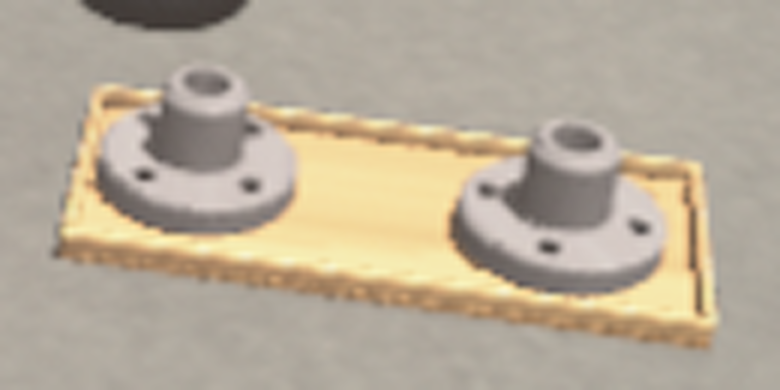

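The new flange lies flat at the +y end, about 55–57 mm from centre. Hub spacing is 113.7 mm, giving about 7 mm overlap and 11 mm hub clearance each side, and the seated flange has not moved. Next I grip the hub-down flange.

Run:
```python
from cell import r,optics
from h import *
import cv2
r.move_linear([.4605,-.2904,.036],vel=.08); f0=r.current_contact_force(); z0=r.current_tool_pos()
r.set_gripper(0,60); print('open',r.current_opening(),f0,r.current_contact_force(),z0)
r.move_linear([.4605,-.2904,.16],vel=.12); r.sleep(.1)
print('open',r.current_opening(),r.current_contact_force())
r.move_to([.5826,.1742,.16],down(A)); r.sleep(.1)
d=optics.get_image("scene");cv2.imwrite('pics/g3.png',cv2.resize(d["pixels"][130:280,300:460,::-1],None,fx=4,fy=4,interpolation=cv2.INTER_CUBIC))
print(r.current_t(),r.current_opening())
```

```text
open 0.7206758461015094 [0.09222015 0.0138055  0.28604633] [-2.36882582  1.67960335  8.65261011] [ 0.46076648 -0.29059066  0.0364925 ]
open 0.7235644182887712 [-0.1469637   0.60542366 -4.22616853]
17.0333 0.7242133638400766
```

View pics/g3.png

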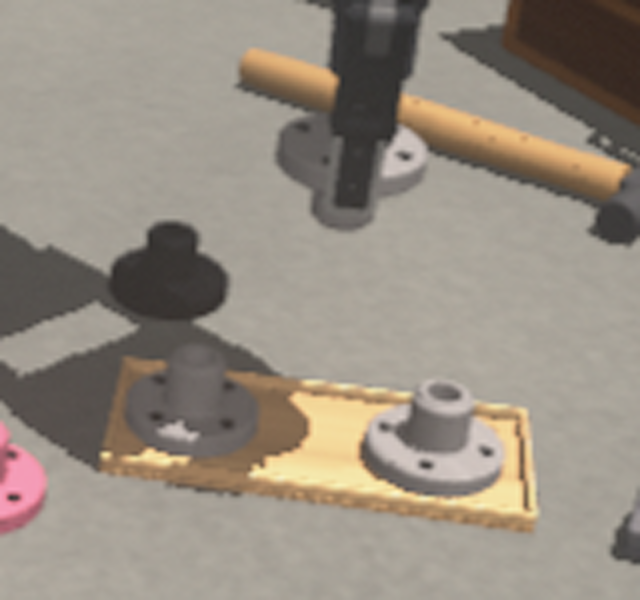

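Held level above the gap, with the fingers clear of the end brims. Expected floor contact at TCP z about 0.0395.

Run:
```python
from cell import r,optics
from h import *
import cv2
p=np.array(r.current_tool_pos()); r.move_linear([.5826,.1742,.08],vel=.12)
lower(r,.0445,.0375)
print(r.current_opening(),r.current_contact_force(),r.current_torque(),r.current_tool_pos())
d=optics.get_image("scene");cv2.imwrite('pics/p3.png',cv2.resize(d["pixels"][170:280,310:450,::-1],None,fx=5,fy=5,interpolation=cv2.INTER_CUBIC))
print(r.current_t())
```

```text
lowered to 0.0396 dF 7.0986341583582835
0.7221200396370187 [-2.01166062  0.59426007  3.34253327] [-0.01695881  0.2812209  -0.01083662] [0.58324409 0.17436206 0.04000301]
20.5417
```

View pics/p3.png

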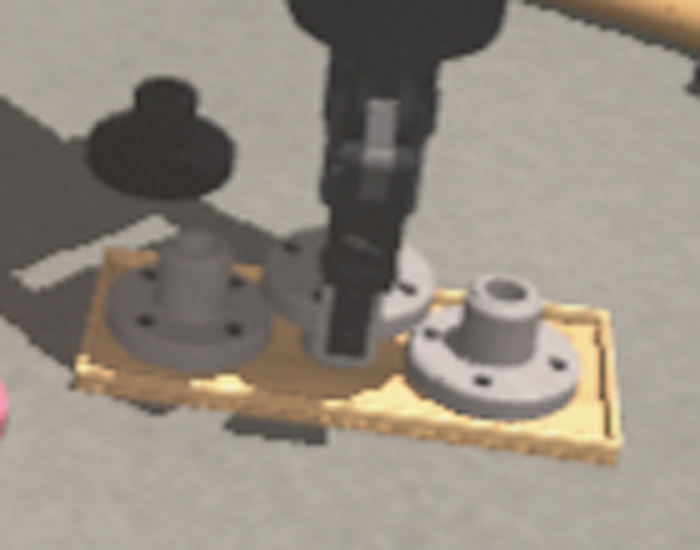

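The hub is on the floor in the gap, at the expected height, and its brim lies over both others. I release and check.

Run:
```python
from cell import r,optics
from h import *
import cv2
np.set_printoptions(precision=4,suppress=True)
r.set_gripper(1.0); p=np.array(r.current_tool_pos()); r.move_linear([p[0],p[1],.16],vel=.08)
r.move_to([.4,-.25,.25],down(A)); r.sleep(.2)
T=optics.get_image("top");S=optics.get_image("scene")
a=cv2.resize(T["pixels"][120:245,90:230,::-1],(400,357),interpolation=cv2.INTER_CUBIC)
b=cv2.resize(S["pixels"][200:270,315:445,::-1],(400,215),interpolation=cv2.INTER_CUBIC)
cv2.imwrite('pics/f.png',np.vstack([a,b]))
for n,d in(('T',T),('S',S)):
    P=cloud(d)
    for k,c,lo,R in(('seat hub',(.548,.1276),.0315,.014),('new hub',(.617,.220),.0315,.014),('mid brim',(.5826,.1742),.036,.032)):
        Q=P.copy()
        if k[0]=='m':
            for h in((.548,.1285),(.617,.219)): Q[np.hypot(Q[...,0]-h[0],Q[...,1]-h[1])<.02]=0
        x,_,z=disc(Q,np.array(c),lo,.05,R);print(n,k,x,'tray',Rz(TR[2]).T@(x[:2]-TR[:2]),z)
print(r.current_t(),r.current_contact_force())
```

```text
T seat hub [0.5467 0.1295 0.0137] tray [-0.0047 -0.0588] 0.039468859554767644
T new hub [0.6167 0.219  0.0141] tray [-0.0001  0.0547] 0.03925919395086602
T mid brim [0.5826 0.1739 0.0319] tray [-0.0015 -0.0018] 0.040512533148883645
S seat hub [0.549  0.1277 0.0134] tray [-0.0018 -0.0589] 0.038237490935816576
S new hub [0.6179 0.2176 0.0141] tray [0.0017 0.0543] 0.03833609555170303
S mid brim [0.5843 0.1724 0.032 ] tray [ 0.0008 -0.002 ] 0.04058708530999672
24.5833 [0.7227 0.0704 0.2689]
```

View pics/f.png

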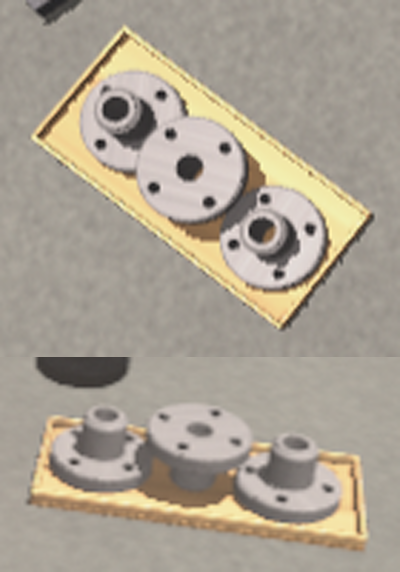

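All three stand in place: middle brim at (190,168) in the top half, overlapping both neighbours, level at about 41 mm.

```bash
python3 -c "
from cell import r
r.hand_in()"
```

```text
the job is handed in; nothing more can be done
```

The tray is packed and handed in at about 25 s of the 53 s allowed. I set the loose hub-up flange flat at the empty end first. Then I set the hub-down one between the two, each lowered slowly until it touched the floor before release.

**Last checks, in tray coordinates:**

| Flange | Position along the row | Check |
|---|---|---|
| First (already in) | about -59 mm | not moved beyond measuring error |
| Loose hub-up | about +55 mm | flat on the floor |
| Hub-down, middle | about -2 mm | brim level, top about 41 mm above the bench |

- **Fit:** by these positions the middle brim overlaps each neighbour by about 7 mm, and its hub clears their brims by about 11 mm.
- **Camera disagreement:** the two cameras differ by 1–3 mm, mostly across the tray, which is within those clearances.
- **Placement:** the hub-up flange sits about 55 mm from the tray's centre, so it is roughly 8 mm from the end wall, against about 4 mm for the first flange.
- **Forces:** the wrist force readings I took stayed under 10 N. The robot was touching nothing at hand-in.

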